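# Latch the puppet panel to the carving log

## Task

Clamp the carved puppet panel for carving: with closed fingers, press the three raised steel hold-down latches on the log fully down, one after the other - first the one with the wide crossbar, then the one with the round plate, last the plain narrow one. Push down only one latch at a time, and leave the panel and all the tools and pots lying where they are.

Things in the scene. Friction and masses are not known exactly. Their poses are not given: they have to be found in the camera images.
- log: round slice of tree trunk used as carving block, 380 mm across, 60 mm tall, fixed for the episode; origin at the centre of its underside, z up. The three latches stand in a row near its far side, about 115 mm apart along its own y axis, 100 mm from the centre along its own +x; which latch has which place varies
- crossbar_base: hinge bracket of the crossbar latch, 42 x 36 mm, 31 mm tall, fixed on the log; origin on the log's top right under the hinge axis, which is level along its y, 20 mm up. The arm, 16 mm wide and 8 mm thick, reaches from it towards its -x; the pad centre is 70 mm along the arm and 10 mm above the arm's mid-line.
- crossbar (a joint): hinge of the crossbar latch, rad: 0 = fully up, 0.4 = fully down against its stop with the rubber foot just over the panel. Starts 0 to 0.05. It has a stiff friction hinge without a spring: about 3 to 4 N straight down on the pad moves it, it stays where it is left, and the push rises sharply at the stop.
- crossbar_pad (a point): middle of the top of the press pad of this steel latch: a crossbar like a T, 20 mm along the arm and 64 mm wide. Its frame turns with the arm; its -x points from hinge to pad (level at joint 0), so its yaw is the latch's yaw. Joint 0: the point is 37 mm above the hinge axis and 61 mm out from it (arm sloping up 0.4 rad). Joint 0.4: arm level, 10 mm above and 70 mm out, 30 mm above the log's top.
- roundplate_base: hinge bracket of the round-plate latch, 42 x 36 mm, 31 mm tall, fixed on the log; origin on the log's top right under the hinge axis, which is level along its y, 20 mm up. The arm, 16 mm wide and 8 mm thick, reaches from it towards its -x; the pad centre is 70 mm along the arm and 10 mm above the arm's mid-line.
- roundplate (a joint): hinge of the round-plate latch, rad: 0 = fully up, 0.4 = fully down against its stop with the rubber foot just over the panel. Starts 0 to 0.05. It has a stiff friction hinge without a spring: about 3 to 4 N straight down on the pad moves it, it stays where it is left, and the push rises sharply at the stop.
- roundplate_pad (a point): middle of the top of the press pad of this steel latch: a round disc 44 mm across. Its frame turns with the arm; its -x points from hinge to pad (level at joint 0), so its yaw is the latch's yaw. Joint 0: the point is 37 mm above the hinge axis and 61 mm out from it (arm sloping up 0.4 rad). Joint 0.4: arm level, 10 mm above and 70 mm out, 30 mm above the log's top.
- narrow_base: hinge bracket of the narrow latch, 42 x 36 mm, 31 mm tall, fixed on the log; origin on the log's top right under the hinge axis, which is level along its y, 20 mm up. The arm, 16 mm wide and 8 mm thick, reaches from it towards its -x; the pad centre is 70 mm along the arm and 10 mm above the arm's mid-line.
- narrow (a joint): hinge of the narrow latch, rad: 0 = fully up, 0.4 = fully down against its stop with the rubber foot just over the panel. Starts 0 to 0.05. It has a stiff friction hinge without a spring: about 3 to 4 N straight down on the pad moves it, it stays where it is left, and the push rises sharply at the stop.
- narrow_pad (a point): middle of the top of the press pad of this steel latch: a plain bar end 30 mm long, 16 mm wide like the arm. Its frame turns with the arm; its -x points from hinge to pad (level at joint 0), so its yaw is the latch's yaw. Joint 0: the point is 37 mm above the hinge axis and 61 mm out from it (arm sloping up 0.4 rad). Joint 0.4: arm level, 10 mm above and 70 mm out, 30 mm above the log's top.
- panel: loose carved puppet panel of pale cream stiff board, 4 mm thick, about 136 x 310 mm, scalloped outline, lying flat on the log under the latch arms; origin at its middle underside
- chisel: loose chisel with dark wood handle, 150 mm long (along its x), 10 mm thick, lying on the log near the robot; origin mid-length, underside
- wax: loose yellow wax block, a 40 mm disc 22 mm tall, on the log; origin under its centre
- punch: loose brass punch standing on the log between two latch brackets, 22 mm across, 50 mm tall; origin under its centre
- oilpot: loose small amber oil pot standing on the log between two latch brackets, 30 mm across, 40 mm tall; origin under its centre
- mallet: loose wooden mallet lying on the table to the robot's right, head 60 x 95 x 60 mm, handle 185 mm long towards its -x; origin under the head
- stone: loose sharpening stone on a wooden base, 160 x 50 x 32 mm, on the table to the robot's left; origin under its centre
- gluejar: loose jar, 60 mm across, 75 mm tall, on the table to the robot's left; origin under its centre

How it is judged:
By the outcome, as a careful person would: the job done as asked, in the order asked, and still so for the second after the job is handed in, with the robot touching nothing.
It also fails if it takes over 42 s, if anything falls off the work surface, if the arm or the gripper's body presses on something with over 40 N, if the wrist force passes 120 N, or if a joint passes its speed limit or range.

## Robot

A 6-joint arm with a two-finger parallel gripper is mounted at the origin on the work surface. World frame = base frame: x ahead of the robot, y to its left, z up, the work surface at z = 0. Lengths are in m, angles in degrees, forces in N, time in s.
With the tool pointing down it reaches from about 0.35 to 0.875 m from the base axis. Payload 4.2 kg.
Tool frame: the origin (TCP) lies on the front face of the gripper's body, between the roots of the fingers; the fingertips stand 70 mm ahead of it and the grasp point (between the pads) lies 51 mm ahead of it; z points along the fingers, y is the line along which they close (so a half turn about z gives the same grasp; the last joint's range is limited). The gripper opens to 87 mm and grips with 3 to 60 N. Pads are 19 mm wide; open, the fingers measure 117 mm over their backs; the gripper's body (75 mm by 190 mm) begins 51 mm behind the grasp point.
Start: joints at [-58.178, 22.042, 0.453, 0, -68.411, -14.817], TCP at [0.183, -0.598, 0.292] pointing down, gripper open.
Joint ranges: [-179.83, 179.83], [-69.29, 118.12], [-61.27, 80.66], [-181.25, 117.63], [-171.15, -9.14], [-177.46, 177.46]. Speed limits (degrees/s): [159.86, 159.86, 180, 180, 180, 180].

## Interface

Orientations are given as a 3x3 rotation matrix whose columns are the frame's x, y, z axes.
In Python, from station import r gives the robot as it stands.
- The arm moves only by the shell command python3 -m pendant 'ROWS' [OPENING]. ROWS is JSON, a list of rows, each a list of 2 entries, a list of its own where there are three numbers: the shift along the tool's x, y, z in mm, then the turn, a rotation vector about the tool's x, y, z in rad. A call has 1 to 10 rows; each row is the pose to reach, as a shift and turn from the pose commanded when the call began, along the tool's axes at that moment; what a row does not reach only later rows make up. A row lasts 1/10 s, in which the tool goes at most 50 mm and 8.59 degrees, less where a joint would pass 70% of its speed; a pose out of reach is approached as far as the arm can. A call with a gripper value outside its range is refused whole. OPENING is the opening, from 0 (shut) to 1 (fully open), set as the call begins (- or left out, the last holds). The fingers move at their own pace and stop on an object; the grip force is fixed at half the most. Time passes only in rows, so rows that repeat a pose let the fingers close. It gives the time, the measured TCP pose, the force, the opening and the grip force at its end, in the units of the state.
- r.sense(): the state, without advancing time (a new reading comes with each control period).
- r.capture(name): name is "scene" or "top" or "wrist"; returns a dict with "frame" (480x640x3 uint8, red, green, blue), "vertical_fov" (degrees; the focal length in pixels is half the picture's height over the tangent of half this angle, whatever the lens; pixels are square), "cx", "cy" (the principal point, pixels), "rvec" (rotation vector, rad) and "tvec" (3), from world to camera coordinates, as OpenCV has them. Camera axes: x right, y down, z forward; pixel columns grow to the right and rows downward; lengths in m; the calibration is good to about 2 mm. A picture is of the moment at which its call begins. There is no depth.
- r.finish_job(): hands the job in; it is judged then, once.
The state is a dict: "time_s": time; "joints": joint angles; "joint_velocities": joint speeds; "effort": joint torques, N m; "tcp_pos": TCP position; "ee_rot": TCP orientation; "wrist_force": force on the tool from outside, world axes, zero at the start; "moment": the same for the moment, N m; "gripper_width": opening from 0.0 (shut) to 1.0 (fully open); "gripper_force": force on a finger pad.
Only numpy, scipy, OpenCV 4.12 (cv2) and the standard library are available. Lean on these libraries where they do the work, as an engineer would, in place of code of your own. Each camera call takes 0.05 s, during which the arm holds its last target. There are 200 camera calls.

## Working session

There is one attempt and no reset: what is moved stays moved. The work goes in short steps, Python scripts to look and compute and a shell command to move; the robot and the scene stay as the last step left them, time stands still between calls to the robot, and variables do not carry over. Pictures are saved under pics/ and viewed, at most 10 in all, crops included, and the job is handed in when it is done.

```bash
mkdir -p pics; cat > h.py <<'E'
import numpy as np,cv2
from station import r
def cam(n,save=None):
    c=r.capture(n); 
    if save: cv2.imwrite('pics/'+save,c['frame'][...,::-1])
    return c
def ray(c,u,v):
    f=240/np.tan(np.radians(c['vertical_fov'])/2)
    R=cv2.Rodrigues(np.array(c['rvec'],float))[0];t=np.array(c['tvec'],float).ravel()
    return -R.T@t, R.T@np.array([(u-c['cx'])/f,(v-c['cy'])/f,1])
def onz(c,u,v,z):
    o,d=ray(c,u,v); return o+d*(z-o[2])/d[2]
def proj(c,P):
    f=240/np.tan(np.radians(c['vertical_fov'])/2)
    K=np.array([[f,0,c['cx']],[0,f,c['cy']],[0,0,1.]])
    return cv2.projectPoints(np.array(P,float).reshape(-1,1,3),np.array(c['rvec'],float),np.array(c['tvec'],float),K,None)[0].reshape(-1,2)
E
python3 - <<'E'
from h import *
import pickle
d={n:cam(n,n+'.png') for n in('top','scene')}
pickle.dump(d,open('d.pkl','wb'))
for n,c in d.items(): print(n,ray(c,320,240),c['vertical_fov'],c['cx'],c['cy'])
s=r.sense();print(s['ee_rot'],s['tcp_pos'],s['wrist_force'])
E
```

```text
top (array([ 0.43590072, -0.01496585,  0.98393629]), array([ 0.16840277,  0.01649201, -0.98561743])) 57.53957552986868 317.5986121378267 237.13305571216668
scene (array([1.38283289, 0.36273435, 0.68692676]), array([-0.75499102, -0.34349648, -0.55857828])) 51.6716195633055 320.36068889419323 238.39819279054262
[[-9.56315876e-01 -2.92334500e-01 -6.96461802e-04]
 [-2.92335303e-01  9.56314085e-01  1.85491787e-03]
 [ 1.23779745e-04  1.97748778e-03 -9.99998037e-01]] [ 0.1826926  -0.59727916  0.29126207] [-0.0800206  -0.73187205 -0.75238257]
```

View pics/top.png

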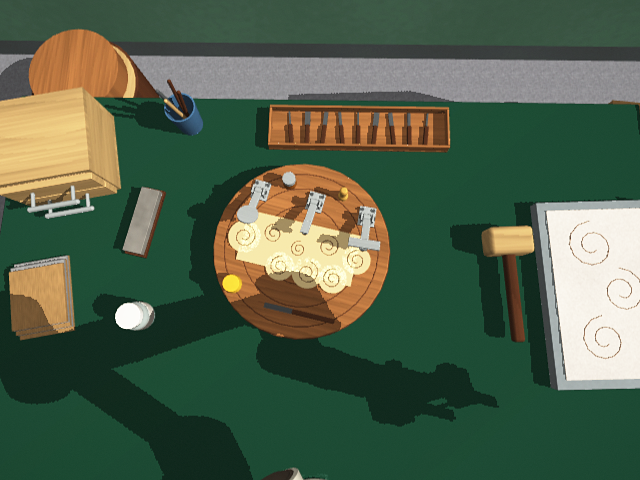

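View pics/scene.png

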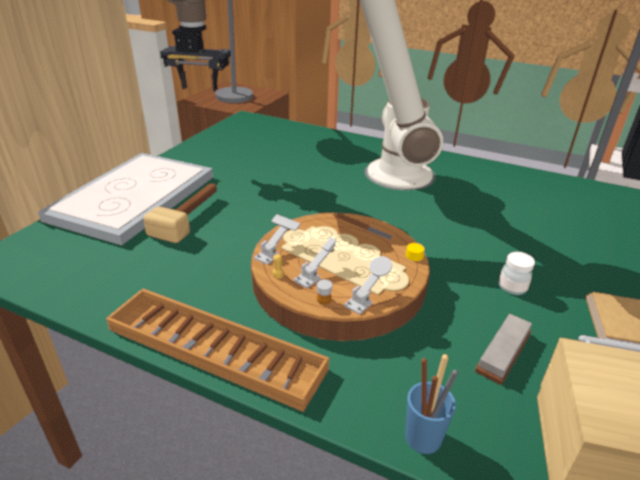

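The top view shows the crossbar pad at about (365,243), the round plate at (248,214) and the narrow tip at (306,230). The scene view shows them at about (285,222), (380,266) and (330,243).

```bash
python3 - <<'E'
from h import *
import pickle
d=pickle.load(open('d.pkl','rb'))
a=cv2.resize(d['top']['frame'][170:260,230:390],None,fx=5,fy=5,interpolation=cv2.INTER_CUBIC)
cv2.imwrite('pics/tc.png',a[...,::-1])
b=cv2.resize(d['scene']['frame'][205:325,245:405],None,fx=5,fy=5,interpolation=cv2.INTER_CUBIC)
cv2.imwrite('pics/sc.png',b[...,::-1])
# log circle
c=d['top']
hsv=cv2.cvtColor(c['frame'],cv2.COLOR_RGB2HSV)
for n,(u,v) in dict(cross=(365,243),rnd=(248,214),nar=(306,230)).items(): print(n,onz(c,u,v,.115).round(4))
print('log',onz(c,302,251,.06),onz(c,215,251,.06),onz(c,390,251,.06))
E
```

```text
cross [ 0.5802 -0.091   0.115 ]
rnd [0.6351 0.1481 0.115 ]
nar [0.6043 0.0284 0.115 ]
log [0.56908805 0.03837684 0.06      ] [0.56492978 0.22505029 0.06      ] [ 0.57326351 -0.14906833  0.06      ]
```

View pics/tc.png

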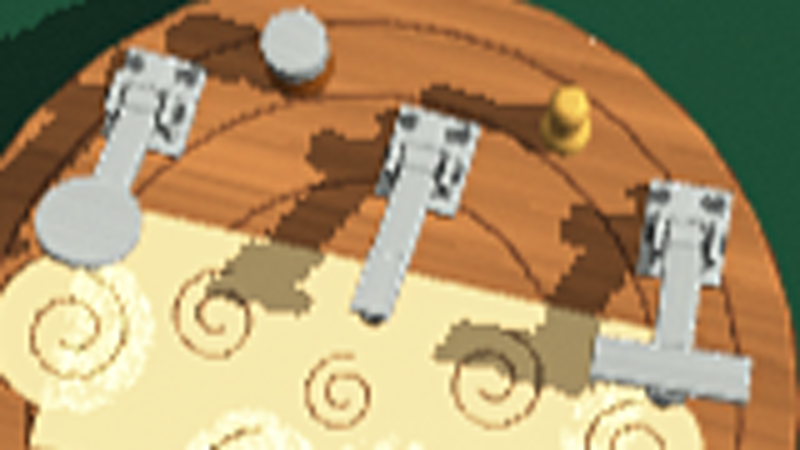

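View pics/sc.png

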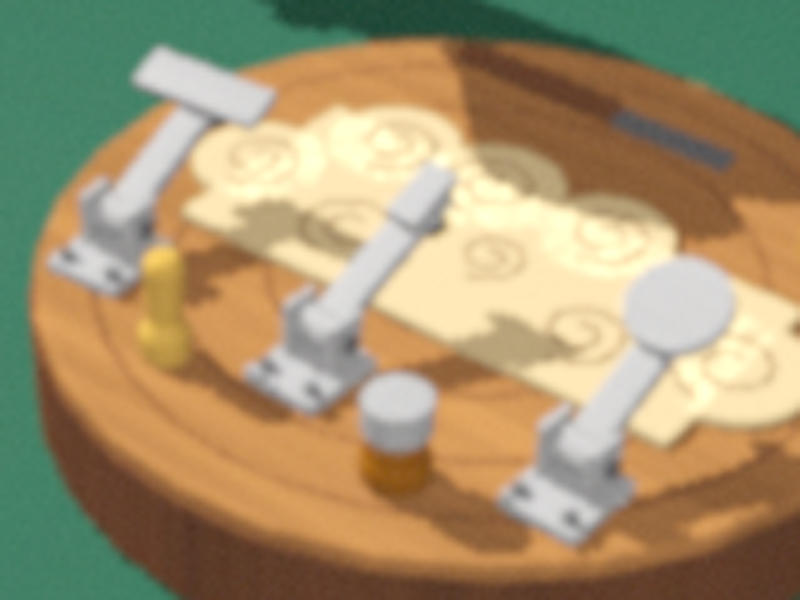

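The crops put the crossbar centre at top (671,371) and scene (204,85). The round plate is at top (88,222) and scene (679,306), and the narrow pad at top (382,278) and scene (421,195). Next I triangulate these.

```bash
python3 - <<'E'
from h import *
import pickle
d=pickle.load(open('d.pkl','rb'));T,S=d['top'],d['scene']
ft=lambda p:((p[0]+.5)/5-.5+230,(p[1]+.5)/5-.5+170)
fs=lambda p:((p[0]+.5)/5-.5+245,(p[1]+.5)/5-.5+205)
def tri(a,b):
    o1,d1=ray(T,*ft(a));o2,d2=ray(S,*fs(b))
    k=np.linalg.lstsq(np.c_[d1,-d2],o2-o1,rcond=None)[0]
    p,q=o1+k[0]*d1,o2+k[1]*d2
    return (p+q)/2,np.linalg.norm(p-q)*1e3
for n,a,b in[('cross',(671,371),(204,85)),('round',(88,222),(679,306)),('narrow',(382,278),(421,195))]:
    print(n,*tri(a,b),'at .115',onz(T,*ft(a),.115))
# crossbar ends -> yaw of bar; bracket centres at arm pivot top
print('bar',onz(T,*ft((593,360)),.115),onz(T,*ft((750,381)),.115))
for n,p in dict(r=(148,108),n=(425,163),c=(684,236)).items(): print('base',n,onz(T,*ft(p),.083))
# TCP xy target helper: tool-frame vector
s=r.sense();R=np.array(s['ee_rot']);p=np.array(s['tcp_pos']);print(s['time_s'],R@R.T)
print(s['joints'])
E
```

```text
cross [ 0.57844262 -0.08816076  0.11398059] 1.2385113729761326 at .115 [ 0.57853993 -0.08864137  0.115     ]
round [0.63504152 0.15102771 0.11349652] 2.1842399534330816 at .115 [0.63504293 0.14970075 0.115     ]
narrow [0.61354806 0.03057559 0.11461667] 3.962699083976187 at .115 [0.61422456 0.02872349 0.115     ]
bar [ 0.58233829 -0.05726866  0.115     ] [ 0.5751685  -0.12031772  0.115     ]
base r [0.69287402 0.1326801  0.083     ]
base n [0.67102866 0.01352842 0.083     ]
base c [ 0.64154523 -0.09645242  0.083     ]
0.1 [[ 1.00000000e+00  4.21366184e-17 -2.21243534e-17]
 [ 4.21366184e-17  1.00000000e+00  1.91051060e-17]
 [-2.21243534e-17  1.91051060e-17  1.00000000e+00]]
[-5.81774260e+01  2.20867512e+01  3.86651921e-01 -2.38036526e-02
 -6.84112473e+01 -1.48159820e+01]
```

```bash
python3 -m pendant '[[[-50,36,0],[0,0,0.05]],[[-100,71,0],[0,0,0.1]],[[-140,100,0],[0,0,0.15]],[[-180,128,0],[0,0,0.2]],[[-220,157,0],[0,0,0.25]],[[-260,185,0],[0,0,0.3]],[[-300,214,0],[0,0,0.35]],[[-340,242,0],[0,0,0.4]],[[-380,271,0],[0,0,0.45]],[[-420,300,0],[0,0,0.5]]]' 0
cat > go.py <<'E'
import sys
from h import *
t=np.array([float(a) for a in sys.argv[1:4]])
s=r.sense();R=np.array(s['ee_rot']);p=np.array(s['tcp_pos'])
print('t',s['time_s'],'tcp',p.round(4),'F',np.round(s['wrist_force'],1),'w',s['gripper_width'])
print('shift mm',(R.T@(t-p)*1e3).round(1),'R',R.round(3).tolist())
E
python3 go.py .574 -.088 .25
```

```text
time_s: 1.1
tcp_pos: [0.4876, -0.1988, 0.2921]
ee_rot: [[-0.979, 0.204, -0.0], [0.204, 0.979, 0.0], [0.0, 0.0, -1.0]]
wrist_force: [1.1, -1.0, -0.3]
gripper_width: 0.171
gripper_force: 0.0
t 1.1 tcp [ 0.4876 -0.1988  0.2921] F [ 1.1 -1.  -0.3] w 0.1710166813483007
shift mm [-62.  126.1  42.1] R [[-0.979, 0.204, -0.0], [0.204, 0.979, 0.0], [0.0, 0.0, -1.0]]
```

```bash
python3 -m pendant '[[[-15,30,10],[0,0,0]],[[-31,63,20],[0,0,0]],[[-47,95,30],[0,0,0]],[[-62,126,42],[0,0,0]],[[-62,126,72],[0,0,0]],[[-62,126,92],[0,0,0]],[[-62,126,92],[0,0,0]],[[-62,126,92],[0,0,0]]]' 0 | grep -v rot
python3 - <<'E'
from h import *
c=cam('wrist','w1.png')
s=r.sense();p=np.array(s['tcp_pos'])
print(p.round(4),s['wrist_force'],'tip px',proj(c,[p-[0,0,.07]]),'pads',proj(c,[[.578,-.0883,.114],[.635,.150,.114],[.614,.0295,.1145]]))
E
```

```text
time_s: 1.9
tcp_pos: [0.5733, -0.09, 0.2003]
wrist_force: [0.0, 0.3, 0.5]
gripper_width: 0.005
gripper_force: 0.0
[ 0.5737 -0.0902  0.2013] [0.33906016 0.87678703 0.33005804] tip px [[320.39051938 308.19822918]] pads [[325.76916791 299.12549836]
 [817.23678213 313.75506312]
 [570.96692038 320.73422537]]
```

View pics/w1.png

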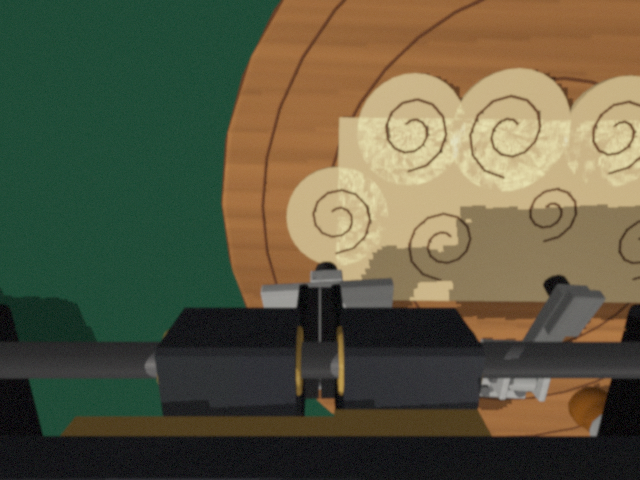

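The wrist view shows the closed fingers at about (320,300), over the middle of the crossbar, which spans columns 262–392. Now I press it.

```bash
python3 -m pendant '[[[0,0,6],[0,0,0]],[[0,0,11],[0,0,0]],[[0,0,15],[0,0,0]],[[0,0,18],[0,0,0]],[[0,0,21],[0,0,0]],[[0,0,24],[0,0,0]],[[1,0,27],[0,0,0]],[[2,0,30],[0,0,0]],[[2,0,33],[0,0,0]],[[2,0,36],[0,0,0]]]' 0 | grep -v rot
```

```text
time_s: 2.95
tcp_pos: [0.5711, -0.0895, 0.1639]
wrist_force: [-2.8, 0.5, 2.7]
gripper_width: 0.006
gripper_force: 1.4
```

```bash
python3 -m pendant '[[[0,0,1],[0,0,0]],[[0,0,2],[0,0,0]],[[0,0,3],[0,0,0]],[[0,0,3],[0,0,0]]]' 0 | grep -v rot
```

```text
time_s: 3.35
tcp_pos: [0.5715, -0.0894, 0.1611]
wrist_force: [1.1, -0.3, 0.4]
gripper_width: 0.006
gripper_force: 0.1
```

```bash
python3 -m pendant '[[[0,0,0.5],[0,0,0]],[[0,0,1],[0,0,0]],[[0,0,1],[0,0,0]]]' 0 | grep -v rot; python3 -m pendant '[[[0,0,0.5],[0,0,0]],[[0,0,1],[0,0,0]],[[0,0,1],[0,0,0]]]' 0 | grep -v rot
```

```text
time_s: 3.65
tcp_pos: [0.5716, -0.0894, 0.1604]
wrist_force: [0.0, 0.6, 1.5]
gripper_width: 0.005
gripper_force: 1.0
time_s: 3.95
tcp_pos: [0.5716, -0.0894, 0.1601]
wrist_force: [-1.5, 1.6, 5.9]
gripper_width: 0.002
gripper_force: 2.8
```

```bash
python3 -m pendant '[[[0,0,0.7],[0,0,0]],[[0,0,1.5],[0,0,0]],[[0,0,1.5],[0,0,0]]]' 0 | grep -v rot; python3 -m pendant '[[[0,0,0.5],[0,0,0]],[[0,0,1],[0,0,0]],[[0,0,1],[0,0,0]]]' 0 | grep -v rot
```

```text
time_s: 4.25
tcp_pos: [0.5715, -0.0894, 0.1599]
wrist_force: [-3.6, 2.6, 11.5]
gripper_width: 0.004
gripper_force: 6.1
time_s: 4.55
tcp_pos: [0.5715, -0.0894, 0.1598]
wrist_force: [-5.5, 3.0, 17.0]
gripper_width: 0.004
gripper_force: 8.2
```

```bash
python3 -m pendant '[[[0,0,-20],[0,0,0]],[[0,0,-50],[0,0,0]],[[0,15,-62],[0,0,0]],[[-2,45,-62],[0,0,0]],[[-3,85,-62],[0,0,0]],[[-4,125,-62],[0,0,0]],[[-6,165,-62],[0,0,0]],[[-7,205,-62],[0,0,0]],[[-8,235,-62],[0,0,0]],[[-9,248,-62],[0,0,0]]]' 0 | grep -v rot
python3 -m pendant '[[[0,0,0],[0,0,0]],[[0,0,0],[0,0,0]]]' 0 |grep force
python3 - <<'E'
from h import *
c=cam('top','t2.png'); a=cam('scene')
x=np.hstack([cv2.resize(i['frame'][v:v+120,u:u+160],(640,480))[:, :400] if 0 else cv2.resize(i['frame'][v:v+120,u:u+160],(400,300)) for i,u,v in((c,230,150),(a,245,205))])
cv2.imwrite('pics/m2.png',x[...,::-1])
E
python3 go.py .631 .1515 .195
```

```text
time_s: 5.55
tcp_pos: [0.6302, 0.1551, 0.2175]
wrist_force: [0.3, -0.6, -0.6]
gripper_width: 0.009
gripper_force: 0.0
wrist_force: [0.4, 0.1, 0.6]
gripper_force: 0.0
t 5.85 tcp [0.6297 0.1504 0.2186] F [ 0.2 -0.8  0.1] w 0.009854125540363573
shift mm [-1.1  1.4 23.6] R [[-0.979, 0.203, -0.001], [0.203, 0.979, -0.0], [0.001, -0.0, -1.0]]
```

View pics/m2.png

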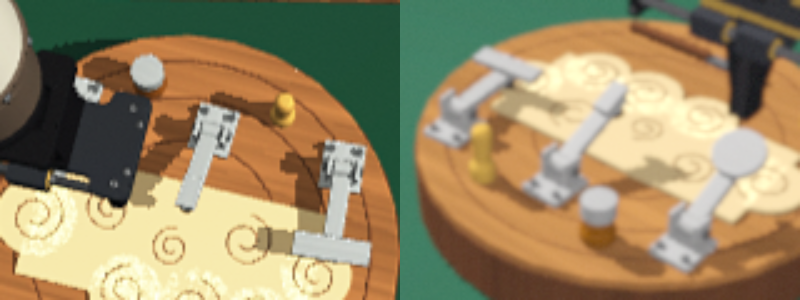

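The crossbar now lies level at about (333,247) in the left half. The narrow and round latches are still raised, and the fingers are over the round plate. Now I press the round plate.

```bash
python3 -m pendant '[[[-1,1,10],[0,0,0]],[[-1,1,20],[0,0,0]],[[-1,1,28],[0,0,0]],[[-1,1,33],[0,0,0]],[[-1,1,37],[0,0,0]],[[-1,1,41],[0,0,0]],[[0,1,45],[0,0,0]],[[0,1,49],[0,0,0]],[[1,1,53],[0,0,0]],[[1,1,56],[0,0,0]]]' 0 | grep -v rot; python3 -m pendant '[[[0,0,1],[0,0,0]],[[0,0,2],[0,0,0]],[[0,0,3],[0,0,0]],[[0,0,3],[0,0,0]]]' 0 | grep -v rot;  python3 -m pendant '[[[0,0,0.5],[0,0,0]],[[0,0,1],[0,0,0]],[[0,0,1],[0,0,0]]]' 0 | grep -v rot
```

```text
time_s: 6.85
tcp_pos: [0.6289, 0.1529, 0.1623]
wrist_force: [-1.7, 1.4, 1.6]
gripper_width: 0.004
gripper_force: 1.5
time_s: 7.25
tcp_pos: [0.6292, 0.1528, 0.1601]
wrist_force: [-2.9, 0.4, 4.5]
gripper_width: 0.004
gripper_force: 2.1
time_s: 7.55
tcp_pos: [0.6292, 0.1528, 0.16]
wrist_force: [-5.1, 1.4, 8.7]
gripper_width: 0.005
gripper_force: 4.0
```

```bash
python3 -m pendant '[[[0,0,1],[0,0,0]],[[0,0,2],[0,0,0]],[[0,0,2],[0,0,0]]]' 0 | grep -v rot; python3 -m pendant '[[[0,0,-20],[0,0,0]],[[0,0,-50],[0,0,0]],[[0,-15,-62],[0,0,0]],[[-2,-45,-62],[0,0,0]],[[-4,-80,-62],[0,0,0]],[[-6,-110,-62],[0,0,0]],[[-6,-124,-62],[0,0,0]],[[-6,-124,-62],[0,0,0]],[[-6,-124,-62],[0,0,0]]]' 0 | grep -v rot
python3 - <<'E'
from h import *
c=cam('wrist'); a=cam('scene')
x=np.hstack([cv2.resize(c['frame'],(400,300)),cv2.resize(a['frame'][205:325,245:405],(400,300))])
cv2.imwrite('pics/m3.png',x[...,::-1])
E
python3 go.py .610 .0305 .195
```

```text
time_s: 7.85
tcp_pos: [0.6291, 0.1528, 0.1599]
wrist_force: [-7.7, 0.4, 14.4]
gripper_width: 0.003
gripper_force: 7.5
time_s: 8.75
tcp_pos: [0.6102, 0.03, 0.2185]
wrist_force: [1.2, 0.2, -0.7]
gripper_width: 0.005
gripper_force: 0.0
t 8.85 tcp [0.6104 0.0309 0.2185] F [0.1 0.4 0.1] w 0.0151254545081484
shift mm [ 0.3 -0.4 23.5] R [[-0.98, 0.201, 0.0], [0.201, 0.98, 0.0], [-0.0, 0.0, -1.0]]
```

View pics/m3.png

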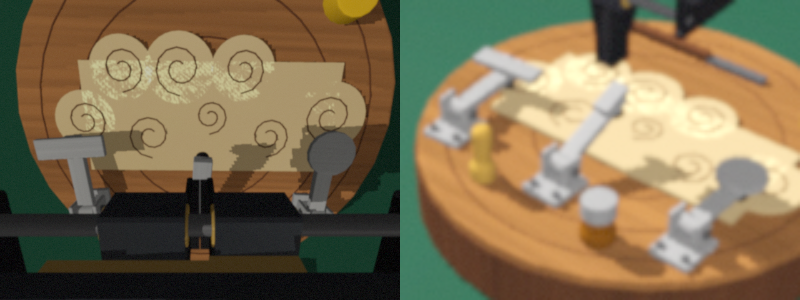

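The crossbar and round plate are both level. The wrist half shows the fingers centred on the narrow bar at about (202,170), with nothing else disturbed. Now I press the last latch.

```bash
python3 -m pendant '[[[0,0,10],[0,0,0]],[[0,0,20],[0,0,0]],[[0,0,28],[0,0,0]],[[0,0,33],[0,0,0]],[[0,0,37],[0,0,0]],[[0,0,41],[0,0,0]],[[1,0,45],[0,0,0]],[[1,0,49],[0,0,0]],[[2,0,53],[0,0,0]],[[2,0,56],[0,0,0]]]' 0 | grep -v rot; python3 -m pendant '[[[0,0,1],[0,0,0]],[[0,0,2],[0,0,0]],[[0,0,3],[0,0,0]],[[0,0,3],[0,0,0]]]' 0 | grep -v rot;  python3 -m pendant '[[[0,0,1],[0,0,0]],[[0,0,2],[0,0,0]],[[0,0,2],[0,0,0]]]' 0 | grep -v rot
```

```text
time_s: 9.85
tcp_pos: [0.6078, 0.0305, 0.1623]
wrist_force: [-1.6, 0.7, 3.8]
gripper_width: 0.007
gripper_force: 1.5
time_s: 10.25
tcp_pos: [0.608, 0.0304, 0.1601]
wrist_force: [-3.2, 0.3, 4.2]
gripper_width: 0.001
gripper_force: 2.3
time_s: 10.55
tcp_pos: [0.608, 0.0304, 0.1599]
wrist_force: [-6.6, 1.2, 12.4]
gripper_width: 0.007
gripper_force: 6.3
```

```bash
python3 -m pendant '[[[0,0,-10],[0,0,0]],[[0,0,-40],[0,0,0]],[[0,0,-80],[0,0,0]],[[0,0,-120],[0,0,0]],[[0,0,-140],[0,0,0]],[[0,0,-140],[0,0,0]],[[0,0,-140],[0,0,0]]]' 0 | grep -v rot
python3 - <<'E'
from h import *
a=cam('scene');cv2.imwrite('pics/m4.png',cv2.resize(a['frame'][195:345,235:435],(800,600))[...,::-1])
E
```

```text
time_s: 11.25
tcp_pos: [0.6082, 0.0305, 0.2975]
wrist_force: [0.9, -0.6, -0.6]
gripper_width: -0.0
gripper_force: 0.0
```

View pics/m4.png

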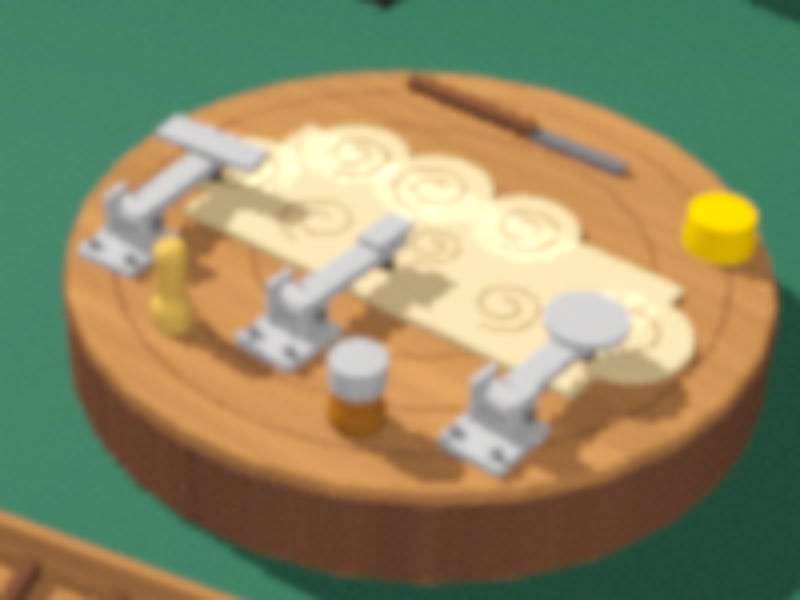

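All three latches are level, with pads at (210,145), (385,232) and (587,320). The panel, tools and pots have not moved, and the robot is clear.

```bash
python3 -c "from station import r;print(r.finish_job())"
```

```text
the job is handed in; nothing more can be done
None
```

I pressed all three latches down to their stops in the order asked (crossbar, round plate, narrow), left everything else in place, and handed the job in at about 11 s; no verdict was returned.

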